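# Clear the bones, fill the pan and set the hob

## Task

Get the soup started: swing the wooden bin lid right up, drop every bare rib bone into the bin, put every potato half into the pan, and shut the lid fully once all of that is done. Last of all, turn the hob's knob clockwise until its pointer is on the long white mark. Keep the pan in its place on the hob, and leave the tumbler, the dish and the paddle as they are.

Things in the scene. Friction and masses are not known exactly. Their poses are not given: they have to be found in the camera images.
- bone0: bare rib bone: flat ivory bar with rounded knuckle ends, 80 mm long, 26 mm wide, 18 mm high, about 45 g, lying flat on the bench; origin at its middle, own x along its length, own z upward. Three or four of the four bones are there; an absent one has no pose.
- bone1: bare rib bone: flat ivory bar with rounded knuckle ends, 80 mm long, 26 mm wide, 18 mm high, about 45 g, lying flat on the bench; origin at its middle, own x along its length, own z upward. Three or four of the four bones are there; an absent one has no pose.
- bone2: bare rib bone: flat ivory bar with rounded knuckle ends, 80 mm long, 26 mm wide, 18 mm high, about 45 g, lying flat on the bench; origin at its middle, own x along its length, own z upward. Three or four of the four bones are there; an absent one has no pose.
- bone3: bare rib bone: flat ivory bar with rounded knuckle ends, 80 mm long, 26 mm wide, 18 mm high, about 45 g, lying flat on the bench; origin at its middle, own x along its length, own z upward. Three or four of the four bones are there; an absent one has no pose.
- potato0: halved peeled potato, cut face down: pale eight-sided dome, 42 mm across the flats with upright sides up to 20 mm above the cut face, 30 mm high, about 50 g; origin at mid-height, own z upward; two of its flats face along own x, the next ones are turned by 45 degrees. One or two of the two potatoes are there.
- potato1: halved peeled potato, cut face down: pale eight-sided dome, 42 mm across the flats with upright sides up to 20 mm above the cut face, 30 mm high, about 50 g; origin at mid-height, own z upward; two of its flats face along own x, the next ones are turned by 45 degrees. One or two of the two potatoes are there.
- bin: open-topped white plastic waste bin fixed to the bench, outside 160 (x) by 180 (y) by 120 mm high, walls 6 mm; origin at the centre of its underside, x points away from the robot. It stands at the left or at the right. Its wooden lid is hinged on its far (+x) rim.
- lid (a joint): hinge of the wooden bin lid, rad: 0 shut, grows as the front edge swings up and away from the robot, stop at 1.75. Lid 160 by 184 by 12 mm, about 0.3 kg; the stiff hinge holds it wherever it is left; takes about 4 N at the tab to move. Upright, its tongue reaches 330 mm above the bench.
- lid_tab (a point): grip point in the flat wooden tongue (24 mm wide along the bin's y, 12 mm thick) that sticks out 47 mm from the front edge of the lid; the point lies 32 mm before that edge, 192 mm from the hinge line, 126 mm above the bench when shut. Pinched from above across its width it can be led round the hinge, turning between the fingers; it points straight up when the lid is upright.
- lid_hinge (a point): middle of the lid's hinge line, along the bin's y at its far rim, 120 mm above the bench, level with the underside of the shut lid (the lid tab point lies 6 mm above that underside).
- hob: portable hob fixed to the bench, 360 (x) by 260 (y) by 50 mm high, steel with a dark top; origin at the centre of its underside, x points away from the robot. It stands on the side where the bin does not. Its knob is near its robot-side edge, 125 mm before the origin.
- hob_ring (a point): centre of the cooking place on top of the hob, where the pan stands, 60 mm beyond the hob's origin.
- pan: round stainless steel pan standing on the hob, loose, about 0.95 kg, inside radius 91 mm at the floor and 99 mm at the rim, rim 45 mm above its underside, floor 5 mm thick; origin at the centre of its underside. Long handle towards its own +x, away from the robot (reaching 180 mm from the origin).
- heat (a joint): the hob's knob, rad: grows as it is turned clockwise seen from above, range 0 to 3.1. At 0 the white pointer line on the knob points straight back to the robot (the hob's -x), at 1.571 to the hob's +y, where the long white mark is. It starts between 0.15 and 0.75, on a low heat. Stays where it is left; takes about 0.04 N m.
- heat_grip (a point): on the knob's axis at the height to grip, 37 mm above the hob's top (the bar's top is 7 mm higher). The knob's grip is a bar 42 mm long, 14 mm thick, 32 mm high, along its pointer line.
- heat_mark (a point): middle of the long white index mark (34 by 6 mm) on the hob's top, 58 mm from the knob's axis on the hob's +y side; the other marks round the knob are short dots.
- tumbler: bystander: glass tumbler, 72 mm across the rim, 110 mm tall, beyond the work; origin at the centre of its underside.
- dish: bystander: white ceramic dish, 150 mm across, 35 mm high, far to the right; origin at the centre of its underside.
- paddle: bystander: flat wooden turning paddle, about 320 mm long, 10 mm thick, lying at the left, nearer the robot than the rest; origin in its handle, 140 mm from the handle's end.
- tiers: bystander: three stacked square plastic food tiers, 158 by 158 by 190 mm high with the carrying handle, fixed, far to the left; origin at the centre of its underside.
Not all that is in view belongs to the job. What is shaped like the bone0 but pink or red is not meant.

How it is judged:
On the way, in this order (a step that is already met when the one before it is completed fails the run):
1. the bin lid is swung up to at least 1.2 rad (value of joint lid above 1.2 rad), for 0.2 s.
2. every bone is in the bin and every potato in the pan (x of bone0 in the frame of bin between -0.08 and 0.08 m and y of bone0 in the frame of bin between -0.09 and 0.09 m and z of each of bone0, bone1, bone2, bone3 in the frame of bin below 0.11 m and x of bone1 in the frame of bin between -0.08 and 0.08 m and y of bone1 in the frame of bin between -0.09 and 0.09 m and x of bone2 in the frame of bin between -0.08 and 0.08 m and y of bone2 in the frame of bin between -0.09 and 0.09 m and x of bone3 in the frame of bin between -0.08 and 0.08 m and y of bone3 in the frame of bin between -0.09 and 0.09 m and horizontal distance between each of potato0, potato1 and pan below 0.09 m and z of potato0 in the frame of pan between 0 and 0.05 m and z of potato1 in the frame of pan between 0 and 0.05 m), for 0.3 s.
3. the lid is shut again (below 0.06 rad) (value of joint lid below 0.06 rad), for 0.2 s.
4. the knob points at the long mark, within 0.14 rad (value of joint heat between 1.431 and 1.711 rad), for 0.2 s.
At the end, for the whole second after the job is handed in: Every bone that was there lies in the bin below its rim, every potato lies in the pan, all at rest; the lid is shut (under 0.06 rad); the knob is at 1.571 within 0.14 rad; the pan stands level within 30 mm of its place on the hob (all of step 2 and all of step 4 and linear speed of each of bone0, bone1, bone2, bone3, potato0, potato1, pan below 0.03 m/s and value of joint lid below 0.06 rad and horizontal distance between pan and hob_ring below 0.03 m and angle between pan's own z axis and vertical below 0.1 rad); the robot touches nothing.
It fails at once if the tumbler is tipped or pushed more than 40 mm (angle between tumbler's own z axis and vertical above 0.6 rad or distance of tumbler from where it was at the start of the episode above 0.04 m).
It fails at once if the dish is pushed more than 40 mm (distance of dish from where it was at the start of the episode above 0.04 m).
It fails at once if the paddle is pushed more than 40 mm (distance of paddle from where it was at the start of the episode above 0.04 m).
Of bone0, bone1, bone2, bone3 only 3 to 4 are there at a start; the rules pass over those that are not, and their reading is None.
Of potato0, potato1 only 1 to 2 are there at a start; the rules pass over those that are not, and their reading is None.
At some moment in a run one of bone0, bone1, bone2, bone3, potato0, potato1 may be knocked a few centimetres aside while the robot is not near it.
Once in a run the grip may slacken for a moment while it holds something.
It also fails if it takes over 210 s, if anything falls off the work surface, if the arm or the gripper's body presses on something with over 40 N, if the wrist force passes 120 N, or if a joint passes its speed limit or range.

## Robot

A 7-joint arm with a two-finger parallel gripper is mounted at the origin on the work surface. World frame = base frame: x ahead of the robot, y to its left, z up, the work surface at z = 0. Lengths are in m, angles in rad, forces in N, time in s.
With the tool pointing down it reaches from about 0.425 to 0.875 m from the base axis. Payload 4.7 kg.
Tool frame: the origin (TCP) lies at the very end of the fingers, on their centre line; the grasp point (between the pads) lies 19 mm behind it; z points along the fingers, y is the line along which they close (so a half turn about z gives the same grasp; the last joint's range is limited). The gripper opens to 85 mm and grips with 20 to 120 N. Pads are 22 mm wide; open, the fingers measure 114 mm over their backs; the gripper's body (76 mm by 85 mm) begins 54 mm behind the grasp point. The pads swing forward as they close: fully open they stand 13 mm farther back than shut.
Start: joints at [1.226, 0.321, -0.07, 1.45, 0.023, 1.371, -0.057], TCP at [0.228, -0.609, 0.231] pointing down, gripper open.
Joint ranges: [-2.86, 2.86], [-0.3, 2.09], [-1.38, 1.24], [0.06, 2.45], [-1.56, 4.7], [0.09, 2.05], [-2.69, 2.69]. Speed limits (rad/s): [2.57, 2.57, 3.14, 3.14, 3.14, 3.14, 3.14].

## Interface

Orientations are given as a rotation vector (axis times angle).
In Python, from bench import r, optics gives the robot as it stands. The module is installed in compiled form; this text tells all that it offers.
- The arm moves only by the tool drive_tool, never from a script. Its argument "steps" is a list of rows, each a list of 7 numbers: the shift along the tool's x, y, z in mm, then the turn, a rotation vector about the tool's x, y, z in degrees, then the opening, from 0 (shut) to 1 (fully open). In form: [[dx, dy, dz, wx, wy, wz, fingers], ...]. A call has 1 to 8 rows; each row is the pose to reach, as a shift and turn from the pose commanded when the call began, along the tool's axes at that moment; what a row does not reach only later rows make up. A row lasts 1/12 s, in which the tool goes at most 41.7 mm and 7.16 degrees, less where a joint would pass 70% of its speed; a pose out of reach is approached as far as the arm can. A call with a gripper value outside its range is refused whole. The fingers move at their own pace and stop on an object; the grip force is fixed at half the most. Time passes only in rows, so rows that repeat a pose let the fingers close. It gives the time, the measured TCP pose, the force, the opening and the grip force at its end, in the units of the state.
- r.get_obs(): the state, without advancing time (a new reading comes with each control period).
- optics.camera(name): name is "scene" or "top"; returns the picture (384x512x3 uint8, red, green, blue); there is no depth.
- optics.camera_params(name): a dict with "fx", "fy", "cx", "cy" (pixels), "rvec" (rotation vector, rad) and "tvec" (3), from world to camera coordinates, as OpenCV has them. Camera axes: x right, y down, z forward; pixel columns grow to the right and rows downward; lengths in m; the calibration is good to about 2 mm. A picture is of the moment at which its call begins. camera_params takes no time and is no camera call.
- r.job_done(): hands the job in; it is judged then, once.
The state is a dict: "clock": time; "joints": joint angles; "qvel": joint speeds; "joint_torque": joint torques, N m; "ee_pos": TCP position; "ee_rot": TCP orientation; "force": force on the tool from outside, world axes, zero at the start; "moment": the same for the moment, N m; "gripper_width": finger opening in m; "grasp_force": force on a finger pad.
Only numpy, scipy, OpenCV 4.12 (cv2) and the standard library are available. Lean on these libraries where they do the work, as an engineer would, in place of code of your own. Each camera call takes 0.05 s, during which the arm holds its last target. There are 200 camera calls.

## Working session

There is one attempt and no reset: what is moved stays moved. The work goes in short steps, Python scripts to look and compute and a tool call to move; the robot and the scene stay as the last step left them, time stands still between calls to the robot, and variables do not carry over. Pictures are saved under pics/ and viewed, at most 14 in all, crops included, and the job is handed in when it is done.

Besides the shell and the picture viewer there is one more tool, called after "Request:" as a command line: name --pt "numbers of a row" for each row, then --argument value for the rest. drive_tool: Moves the arm, as the interface text tells. Its arguments: {"type":"object","properties":{"steps":{"type":"array"}},"required":["steps"]}

```bash
mkdir -p pics; python3 - <<'E'
from bench import r, optics
import cv2
for n in ("scene","top"):
    im=optics.camera(n); cv2.imwrite(f"pics/{n}0.png",cv2.resize(im[:,:,::-1],(768,576),interpolation=cv2.INTER_CUBIC)); cv2.imwrite(f"{n}_raw.png",im[:,:,::-1])
    print(n,optics.camera_params(n))
print(r.get_obs())
E
```

```text
scene {'fx': 477.10569082200584, 'fy': 477.10569082200584, 'cx': 255.63397218840316, 'cy': 191.44085175612116, 'rvec': array([ 2.16880057,  1.37421472, -0.44616161]), 'tvec': array([-0.24805405, -0.29679952,  2.03019042])}
top {'fx': 438.07524329689016, 'fy': 438.07524329689016, 'cx': 254.94443261591212, 'cy': 187.6181351991349, 'rvec': array([ 2.18350074, -2.16955638,  0.10525249]), 'tvec': array([-1.53512067e-03,  5.33630057e-01,  1.54398521e+00])}
{'clock': 0.1, 'joints': array([ 1.22611235,  0.32177109, -0.07010508,  1.45149665,  0.02260627,
        1.37083491, -0.05694077]), 'qvel': array([-0.00232185, -0.00477044, -0.00042407, -0.00360596,  0.00057973,
        0.00071425,  0.00080702]), 'joint_torque': array([-2.75661096e-04, -4.94880581e+01, -3.84061206e-01, -3.15207624e+01,
        1.30806566e-02,  7.51547981e-03,  2.38136073e-05]), 'ee_pos': array([ 0.22803896, -0.60818545,  0.23034692]), 'ee_rot': array([-3.08952631e+00, -5.60269430e-01,  6.23763033e-04]), 'force': array([-0.08011024, -0.156765  ,  0.4566394 ]), 'moment': array([ 0.00472178, -0.05433471,  0.07653439]), 'grasp_force': 0.0, 'gripper_width': 0.0852933620413764}
```

View pics/top0.png

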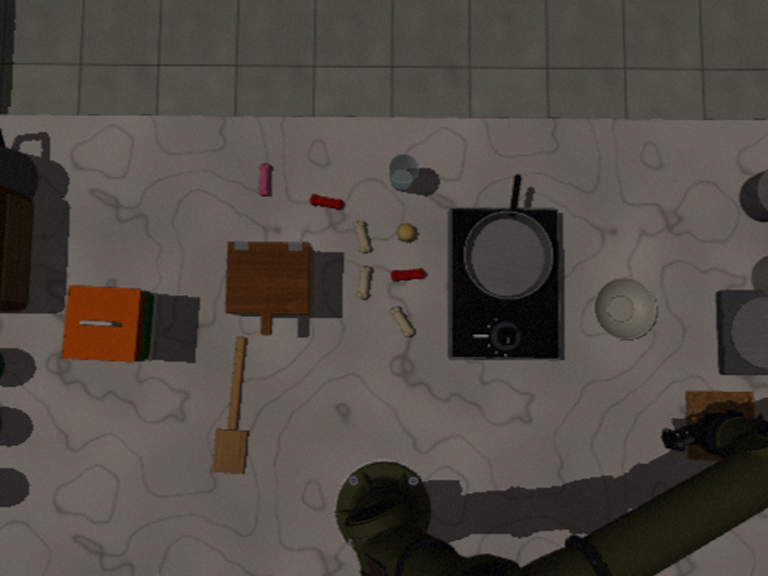

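View pics/scene0.png

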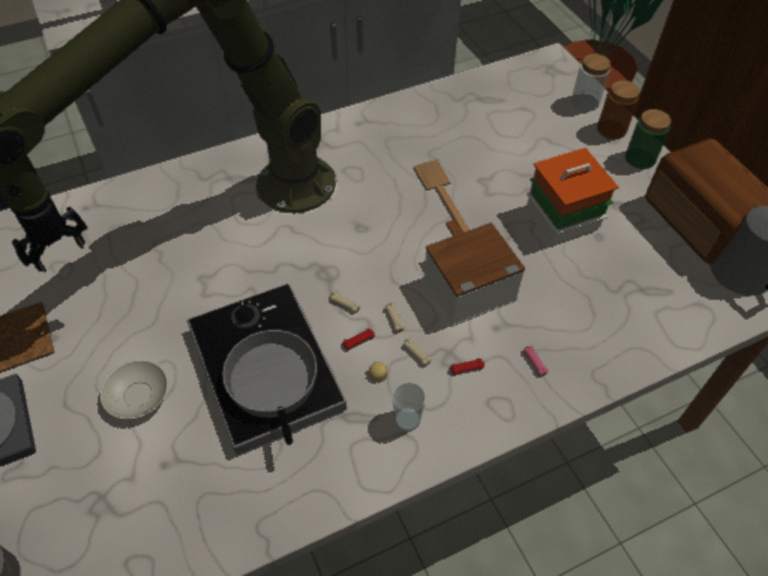

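Top view (768 px scale): the bones are at (363,237), (365,282) and (402,321), and the potato at (406,232). The red and pink look-alikes at (327,202), (408,275) and (265,180) are not meant. The lid tab is at (266,324), the knob at (505,336) and its long mark at (481,336). Scene view: the bones are at (344,302), (395,318) and (417,352), and the potato at (378,371).

```bash
cat > h.py <<'E'
import numpy as np, cv2
from bench import r, optics
from scipy.spatial.transform import Rotation as R
P={n:optics.camera_params(n) for n in("scene","top")}
def ray(n,u,v):
    p=P[n];M=R.from_rotvec(p["rvec"]).as_matrix()
    return -M.T@p["tvec"], M.T@np.array([(u-p["cx"])/p["fx"],(v-p["cy"])/p["fy"],1])
def plane(n,u,v,z):
    o,d=ray(n,u,v);return o+d*(z-o[2])/d[2]
def proj(n,X):
    p=P[n];c=R.from_rotvec(p["rvec"]).as_matrix()@np.array(X)+p["tvec"]
    return np.array([p["fx"]*c[0]/c[2]+p["cx"],p["fy"]*c[1]/c[2]+p["cy"]])
def tri(a,b):
    o1,d1=ray("top",*a);o2,d2=ray("scene",*b)
    s=np.linalg.lstsq(np.c_[d1,-d2],o2-o1,rcond=None)[0]
    x,y=o1+s[0]*d1,o2+s[1]*d2
    return (x+y)/2,np.linalg.norm(x-y)
def blobs(im,lo=40,hi=2000):   # ivory/pale-yellow blobs
    hsv=cv2.cvtColor(im,cv2.COLOR_RGB2HSV)
    m=cv2.inRange(hsv,(15,50,85),(35,255,255))
    n,l,s,c=cv2.connectedComponentsWithStats(m)
    out=[]
    for i in range(1,n):
        if lo<s[i,4]<hi:
            ys,xs=np.nonzero(l==i); out.append((c[i],s[i,4],np.c_[xs,ys].astype(float)))
    return out
def long(n,pts,z):
    Q=np.array([plane(n,u,v,z)[:2] for u,v in pts]);c=Q.mean(0)
    w,V=np.linalg.eigh(np.cov((Q-c).T));d=V[:,1]
    return c,np.degrees(np.arctan2(d[1],d[0])),np.ptp((Q-c)@V,axis=0)[::-1]
E
python3 - <<'E'
from h import *
for n in("top","scene"):
    im=cv2.imread(f"{n}_raw.png")[:,:,::-1].copy()
    for c,a,p in blobs(im):
        q,ang,ext=long(n,p,.015);print(n,c.round(1),a,q.round(3),ang.round(0),ext.round(3))
im=cv2.imread("top_raw.png")
cv2.imwrite("pics/crop1.png",cv2.resize(im[125:255,140:380],(800,433),interpolation=cv2.INTER_CUBIC))
im=cv2.imread("scene_raw.png")
cv2.imwrite("pics/crop2.png",cv2.resize(im[130:310,120:360],(800,600),interpolation=cv2.INTER_CUBIC))
E
```

```text
top [240.3 157.2] 106 [0.645 0.055] -165.0 [0.073 0.02 ]
top [268.9 154.2] 76 [ 0.657 -0.048] 101.0 [0.037 0.032]
top [241.5 187.8] 108 [0.534 0.05 ] 174.0 [0.074 0.019]
top [266.9 214.1] 110 [ 0.44  -0.042] -147.0 [0.073 0.022]
top [151.8 292.3] 41 [0.162 0.363] 127.0 [0.055 0.025]
top [145.2 305.1] 55 [0.118 0.385] 178.0 [0.055 0.03 ]
scene [397.6  41. ] 140 [-0.083  1.085] 147.0 [0.082 0.082]
scene [416.9  59.1] 160 [0.07  1.086] 84.0 [0.084 0.082]
scene [437.1  78.7] 179 [0.224 1.085] -158.0 [0.082 0.083]
scene [292.6 123.7] 449 [0.194 0.354] 176.0 [0.279 0.074]
scene [229.5 200.8] 106 [ 0.446 -0.044] -148.0 [0.082 0.023]
scene [262.9 210.9] 106 [0.539 0.048] 174.0 [0.078 0.024]
scene [277.8 233.9] 116 [0.65  0.053] -165.0 [0.083 0.023]
scene [ 21.4 235. ] 61 [ 0.27  -0.765] 92.0 [0.059 0.033]
scene [252.3 246.2] 116 [ 0.657 -0.05 ] -167.0 [0.051 0.04 ]
```

View pics/crop1.png

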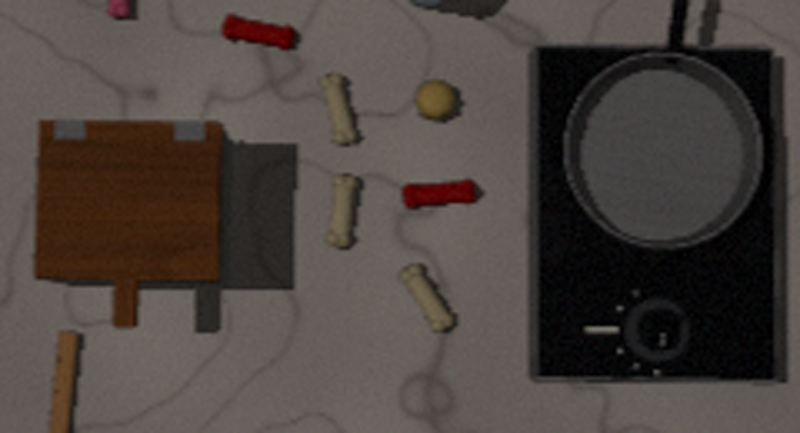

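View pics/crop2.png

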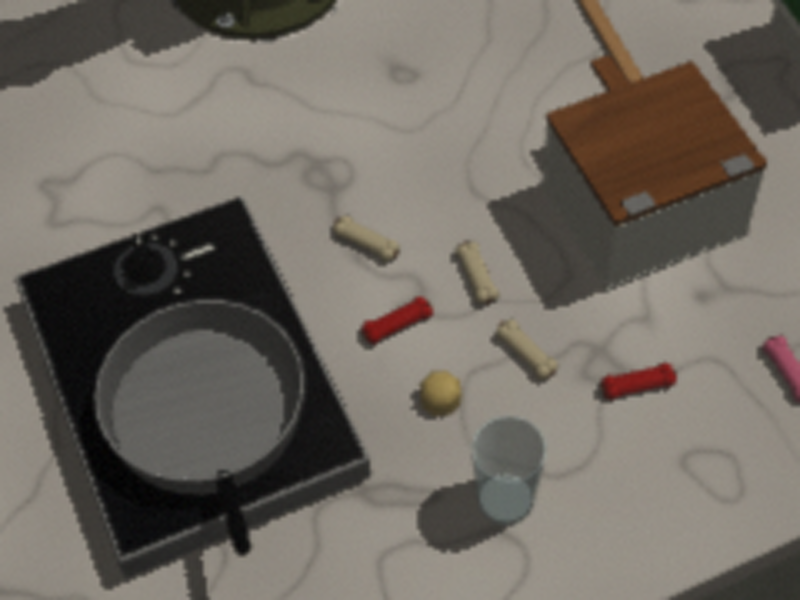

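Crop 1 confirms three bare ivory bones at (340,108), (342,210), (428,298) and one potato at (436,100). The three red or pink bones are different and get left alone. The lid tab is at (125,305) and the knob at (657,330).

```bash
python3 - <<'E'
from h import *
t=lambda u,v:(140+.3*u-.35,125+.3*v-.35); s=lambda u,v:(120+.3*u-.35,130+.3*v-.35)
for k,a,b in [("lid FL",(38,121),(765,162)),("lid FR",(220,121),(613,222)),("lid NR",(222,282),(547,115)),("lid NL",(36,278),(692,62)),("tab tip",(125,327),(603,60)),
 ("hob FL",(537,46),(369,460)),("hob NL",(533,380),(241,200)),("hob NR",(775,380),(20,277)),("mark",(602,329),(198,252)),("pan rim",(664,150),(200,395)),("knob",(657,329),(147,265))]:
    X,e=tri(t(*a),s(*b));print(k,X.round(3),e.round(4))
B={}
for n in("top","scene"):
    im=cv2.imread(f"{n}_raw.png")[:,:,::-1].copy();B[n]=blobs(im)
for i,j in((0,6),(2,5),(3,4),(1,8)):
    X,e=tri(B["top"][i][0],B["scene"][j][0]);print(X.round(4),e.round(4))
print(P and np.array(plane("top",*t(125,305),.126)).round(3),plane("top",*t(125,327),.126).round(3), plane("top",*t(657,329),.05).round(3),plane("top",*t(664,150),.095).round(3))
im=cv2.imread("top_raw.png");im=im[205:245,310:360].astype(float)*2.5
im2=cv2.imread("scene_raw.png")[190:230,140:190].astype(float)*2.5
cv2.imwrite("pics/knob.png",np.hstack([cv2.resize(np.clip(x,0,255).astype(np.uint8),(400,320),interpolation=cv2.INTER_CUBIC) for x in(im,im2)]))
E
```

```text
lid FL [0.612 0.351 0.127] 0.001
lid FR [0.613 0.167 0.128] 0.0023
lid NR [0.452 0.168 0.125] 0.0081
lid NL [0.454 0.352 0.126] 0.0037
tab tip [0.407 0.263 0.122] 0.0062
hob FL [ 0.711 -0.158  0.04 ] 0.0057
hob NL [ 0.353 -0.156  0.035] 0.0011
hob NR [ 0.356 -0.408  0.045] 0.0028
mark [ 0.408 -0.226  0.048] 0.0036
pan rim [ 0.594 -0.287  0.079] 0.0037
knob [ 0.408 -0.282  0.058] 0.0033
[0.646  0.0555 0.0071] 0.0004
[0.5344 0.0506 0.0064] 0.0001
[ 0.4399 -0.0419  0.0058] 0.0002
[ 0.6565 -0.0487  0.0139] 0.0012
[0.427 0.26  0.126] [0.405 0.26  0.126] [ 0.408 -0.285  0.05 ] [ 0.591 -0.286  0.095]
```

View pics/knob.png

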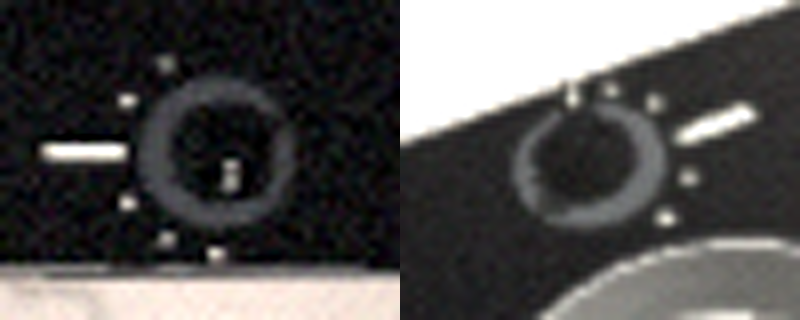

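Knob crop: the pointer line is at (231,178), aimed almost straight back at the robot (heat ≈ 0.2). The bin and hob are both square to the world axes. The hinge is at x≈0.612 m and the tab at about (0.42, 0.26) m.

Request:
drive_tool --pt "294 -157 -70 0 0 20.6 1" --pt "294 -157 -70 0 0 20.6 1" --pt "294 -157 -70 0 0 20.6 1" --pt "294 -157 -70 0 0 20.6 1" --pt "294 -157 -70 0 0 20.6 1" --pt "294 -157 -70 0 0 20.6 1" --pt "294 -157 -70 0 0 20.6 1" --pt "294 -157 -70 0 0 20.6 1"

```text
clock: 0.77
ee_pos: [0.4441, -0.3623, 0.2999]
ee_rot: [-3.142, 0.001, 0.001]
force: [0.7, -0.6, -0.0]
gripper_width: 0.0856
grasp_force: 0.0
```

Request:
drive_tool --pt "72 -308 0 0 0 0 1" --pt "72 -308 0 0 0 0 1" --pt "72 -308 0 0 0 0 1" --pt "72 -308 0 0 0 0 1" --pt "72 -308 0 0 0 0 1" --pt "72 -308 0 0 0 0 1" --pt "72 -308 0 0 0 0 1" --pt "72 -308 0 0 0 0 1"

```text
clock: 1.43
ee_pos: [0.5158, -0.0504, 0.2997]
ee_rot: [-3.14, -0.008, -0.0]
force: [0.4, 1.5, -0.1]
gripper_width: 0.0855
grasp_force: 0.0
```

Request:
drive_tool --pt "-100 -310 50 0 0 0 0.6" --pt "-100 -310 50 0 0 0 0.6" --pt "-100 -310 50 0 0 0 0.6" --pt "-100 -310 50 0 0 0 0.6" --pt "-100 -310 50 0 0 0 0.6" --pt "-100 -310 50 0 0 0 0.6" --pt "-100 -310 50 0 0 0 0.6" --pt "-100 -310 50 0 0 0 0.6"

```text
clock: 2.1
ee_pos: [0.4142, 0.256, 0.2493]
ee_rot: [3.141, 0.0, 0.001]
force: [1.3, 0.8, -0.4]
gripper_width: 0.0513
grasp_force: 0.0
```

Request:
drive_tool --pt "2 -2 100 0 0 0 0.6" --pt "2 -2 100 0 0 0 0.6" --pt "2 -2 100 0 0 0 0.6" --pt "2 -2 100 0 0 0 0.6" --pt "2 -2 100 0 0 0 0.6"

```text
clock: 2.52
ee_pos: [0.4171, 0.2557, 0.1492]
ee_rot: [3.141, -0.001, -0.003]
force: [0.3, 0.1, 0.2]
gripper_width: 0.0514
grasp_force: 0.0
```

```bash
python3 - <<'E'
from h import *
print(r.get_obs()["ee_pos"])
im=optics.camera("top")[:,:,::-1];a=im[170:260,130:250];im=optics.camera("scene")[:,:,::-1]; b=im[100:190,250:370]
cv2.imwrite("pics/tab.png",np.vstack([np.clip(cv2.resize(x,(400,300),interpolation=cv2.INTER_CUBIC)*1.5,0,255).astype(np.uint8) for x in(a,b)]))
E
```

```text
[0.41713411 0.2557012  0.14918236]
```

View pics/tab.png

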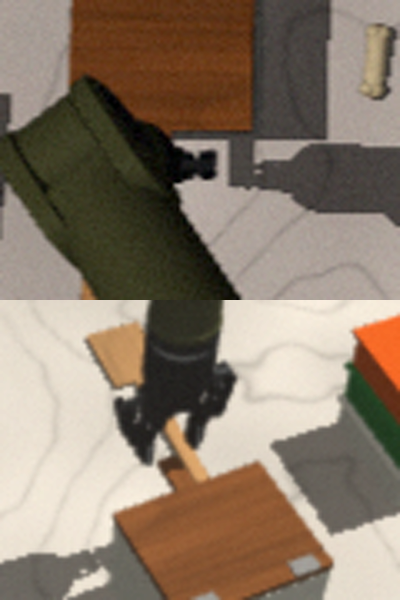

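The tab at (175,475) in the lower pane lies between the open fingers.

Request:
drive_tool --pt "3 -3 22 0 0 0 0.6" --pt "3 -3 41 0 0 0 0.6" --pt "3 -3 41 0 0 0 0" --pt "3 -3 41 0 0 0 0" --pt "3 -3 41 0 0 0 0" --pt "3 -3 41 0 0 0 0" --pt "3 -3 41 0 0 0 0" --pt "3 -3 41 0 0 0 0"

```text
clock: 3.28
ee_pos: [0.4211, 0.2619, 0.1108]
ee_rot: [-3.137, 0.0, -0.004]
force: [0.0, 6.2, -3.9]
gripper_width: 0.023
grasp_force: 60.6
```

Request:
drive_tool --pt "1.5 0 -19 0 0 0 0" --pt "5 0 -38 0 0 0 0" --pt "10.5 0 -56.5 0 0 0 0" --pt "17.5 0 -74.5 0 0 0 0" --pt "26.5 0 -91.5 0 0 0 0" --pt "37 0 -107.5 0 0 0 0" --pt "49 0 -122.5 0 0 0 0" --pt "62.5 0 -136 0 0 0 0"

```text
clock: 3.95
ee_pos: [0.4833, 0.2614, 0.2466]
ee_rot: [-3.137, -0.0, -0.003]
force: [3.1, 8.2, -13.2]
gripper_width: 0.0228
grasp_force: 59.4
```

Request:
drive_tool --pt "15 0 -12 0 0 0 0" --pt "31 0 -23 0 0 0 0" --pt "47.5 0 -32 0 0 0 0" --pt "65.5 0 -39.5 0 0 0 0" --pt "84 0 -45 0 0 0 0" --pt "102.5 0 -48.5 0 0 0 0" --pt "122 0 -50 0 0 0 0" --pt "135 0 -50 0 0 0 0"

```text
clock: 4.62
ee_pos: [0.6174, 0.2606, 0.297]
ee_rot: [-3.138, -0.001, 0.004]
force: [-4.0, 3.0, -0.7]
gripper_width: 0.023
grasp_force: 59.3
```

Request:
drive_tool --pt "0 0 0 0 0 0 0.4" --pt "0 0 0 0 0 0 0.4" --pt "0 0 0 0 0 0 0.4" --pt "0 0 -40 0 0 0 0.4" --pt "0 0 -80 0 0 0 0.4" --pt "-40 0 -90 0 0 0 0.6" --pt "-80 0 -90 0 0 0 0.6" --pt "-110 40 -90 0 0 0 0.6"

```text
clock: 5.28
ee_pos: [0.5077, 0.234, 0.3868]
ee_rot: [-3.136, -0.02, -0.002]
force: [-0.5, 0.0, 1.4]
gripper_width: 0.0513
grasp_force: 0.0
```

```bash
cat >> h.py <<'E'
def bones():
    T=blobs(optics.camera("top"));S=blobs(optics.camera("scene"))
    for c,a,p in T:
        best=min(((tri(c,c2)) for c2,_,_ in S),key=lambda t:t[1]+ (abs(t[0][2]-.01)>.05))
        q,ang,e=long("top",p,.01);print(c.round(1),best[0].round(3),best[1].round(4),(ang+90)%180-90,e.round(3))
E
python3 - <<'E'
from h import *
bones()
im=optics.camera("top")[:,:,::-1];im2=optics.camera("scene")[:,:,::-1]
cv2.imwrite("pics/up.png",np.hstack([np.clip(x[90:310,110:380]*1.3,0,255).astype(np.uint8) for x in(im,im2)]))
E
```

```text
[240.4 156.7] [0.648 0.055 0.009] 0.0009 15.116302722712305 [0.073 0.021]
[269.1 154.1] [ 0.657 -0.049  0.014] 0.0007 -31.099347034500738 [0.04  0.038]
[241.9 185.7] [0.541 0.048 0.016] 0.0016 -4.615804095482758 [0.062 0.019]
[268.2 216.1] [ 0.432 -0.048  0.011] 0.0035 35.43867748738495 [0.067 0.023]
[155.8 265.5] [0.258 0.328 0.08 ] 0.0182 -3.4048696299306584 [0.134 0.02 ]
[151.2 298.4] [ 0.13   0.389 -0.067] 0.0138 -23.20326308586877 [0.108 0.079]
```

View pics/up.png

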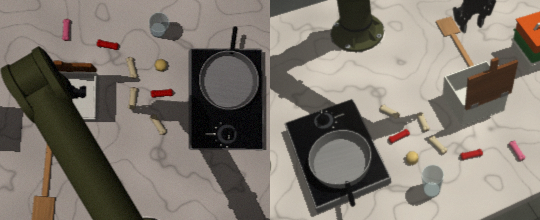

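The lid stands upright, with its tongue up at (492,65) in the right pane. The bones and the potato have not moved.

Request:
drive_tool --pt "0 42 0 0 0 -5 0.7" --pt "0 84 0 0 0 -10 0.7" --pt "0 126 20 0 0 -15 0.7" --pt "35 165 50 0 0 -15 0.7" --pt "65 165 80 0 0 -15 0.7" --pt "95 165 110 0 0 -15 0.7" --pt "125 165 135 0 0 -15 0.7" --pt "139 165 165 0 0 -15 0.7"

```text
clock: 6.15
ee_pos: [0.6515, 0.0602, 0.2257]
ee_rot: [-3.115, -0.406, -0.006]
force: [0.3, -0.2, 0.4]
gripper_width: 0.0597
grasp_force: 0.0
```

Request:
drive_tool --pt "0 0 40 0 0 0 0.7" --pt "0 0 80 0 0 0 0.7" --pt "0 0 120 0 0 0 0.7" --pt "0 0 120 0 0 0 0.7"

```text
clock: 6.48
ee_pos: [0.6427, 0.0603, 0.0969]
ee_rot: [-3.112, -0.41, 0.023]
force: [-1.7, -0.4, -2.0]
gripper_width: 0.0601
grasp_force: 0.0
```

Request:
drive_tool --pt "2.5 6 30 0 0 0 0.7" --pt "2.5 6 60 0 0 0 0.7" --pt "2.5 6 85 0 0 0 0.7" --pt "2.5 6 94 0 0 0 0.7" --pt "2.5 6 94 0 0 0 0" --pt "2.5 6 94 0 0 0 0" --pt "2.5 6 94 0 0 0 0" --pt "2.5 6 94 0 0 0 0"

```text
clock: 7.15
ee_pos: [0.6539, 0.056, 0.0155]
ee_rot: [3.115, 0.409, 0.007]
force: [-0.0, 1.0, 4.1]
gripper_width: 0.0226
grasp_force: 58.6
```

Request:
drive_tool --pt "0 0 0 0 0 0 0" --pt "0 0 -40 0 0 0 0" --pt "0 0 -80 0 0 0 0" --pt "0 0 -120 0 0 0 0" --pt "0 0 -160 0 0 0 0" --pt "0 0 -200 0 0 0 0" --pt "0 0 -200 0 0 0 0"

```text
clock: 7.73
ee_pos: [0.6562, 0.0568, 0.2234]
ee_rot: [3.113, 0.409, 0.026]
force: [1.2, 0.9, 0.7]
gripper_width: 0.023
grasp_force: 58.8
```

Request:
drive_tool --pt "-40 -11 0 0 0 5 0" --pt "-80 -21 0 0 0 10 0" --pt "-120 -32 0 0 0 15 0" --pt "-112 -72 0 0 0 15 0" --pt "-102 -112 0 0 0 15 0" --pt "-92 -152 0 0 0 15 0" --pt "-82 -192 0 0 0 15 0" --pt "-74 -222 0 0 0 15 0"

```text
clock: 8.4
ee_pos: [0.5221, 0.2545, 0.2136]
ee_rot: [-3.14, -0.003, -0.004]
force: [0.5, 1.2, 0.0]
gripper_width: 0.0227
grasp_force: 59.0
```

Request:
drive_tool --pt "0 0 0 0 0 0 0" --pt "0 0 40 0 0 0 0" --pt "0 0 80 0 0 0 0" --pt "0 0 110 0 0 0 0" --pt "0 0 110 0 0 0 0"

```text
clock: 8.82
ee_pos: [0.5191, 0.2479, 0.0965]
ee_rot: [3.137, -0.001, -0.015]
force: [-0.5, -1.0, -0.5]
gripper_width: 0.0228
grasp_force: 59.0
```

Request:
drive_tool --pt "0 0 0 0 0 0 0.6" --pt "0 0 0 0 0 0 0.6" --pt "0 0 0 0 0 0 0.6" --pt "0 0 -40 0 0 0 0.6" --pt "0 0 -80 0 0 0 0.6" --pt "0 0 -120 0 0 0 0.6" --pt "0 40 -150 0 0 0 0.6" --pt "0 80 -150 0 0 5.5 0.6"

```text
clock: 9.48
ee_pos: [0.5249, 0.1818, 0.2603]
ee_rot: [-3.133, 0.138, -0.02]
force: [1.0, -1.1, 0.8]
gripper_width: 0.0508
grasp_force: 0.0
```

Request:
drive_tool --pt "5 40 0 0 0 0 0.7" --pt "10 80 0 0 0 0 0.7" --pt "15 118 0 0 0 0 0.7" --pt "15 118 40 0 0 0 0.7" --pt "15 118 80 0 0 0 0.7" --pt "15 118 120 0 0 0 0.7" --pt "15 118 150 0 0 0 0.7" --pt "15 118 150 0 0 0 0.7"

```text
clock: 10.15
ee_pos: [0.5231, 0.0564, 0.098]
ee_rot: [3.137, -0.152, -0.011]
force: [-1.3, -0.7, -0.4]
gripper_width: 0.0598
grasp_force: 0.0
```

```bash
python3 - <<'E'
from h import *
bones(); o=r.get_obs(); print(o["ee_pos"],o["ee_rot"],o["gripper_width"])
E
```

```text
[269.2 154. ] [ 0.657 -0.05   0.014] 0.0009 -63.30914540853934 [0.039 0.038]
[184.9 192.1] [0.487 0.195 0.34 ] 0.016 -1.250598774979494 [0.073 0.019]
[268.  214.8] [ 0.438 -0.043  0.004] 0.005 27.956717385626774 [0.076 0.021]
[159.  233.5] [0.364 0.287 0.187] 0.0393 -6.70569651468054 [0.064 0.018]
[154.9 272.6] [0.232 0.349 0.032] 0.0012 -2.3470610509598373 [0.088 0.018]
[148.8 302.4] [ 0.11   0.413 -0.112] 0.0233 2.947920831917571 [0.094 0.053]
[0.52727327 0.05740948 0.10341204] [-3.13766524e+00  1.51085799e-01 -2.30191009e-03] 0.059786413677592264
```

Request:
drive_tool --pt "9 6 30 0 0 0 0.7" --pt "9 6 60 0 0 0 0.7" --pt "9 6 85 0 0 0 0.7" --pt "9 6 95 0 0 0 0.7" --pt "9 6 95 0 0 0 0" --pt "9 6 95 0 0 0 0" --pt "9 6 95 0 0 0 0" --pt "9 6 95 0 0 0 0"

```text
clock: 10.92
ee_pos: [0.5374, 0.0506, 0.0098]
ee_rot: [3.138, -0.152, 0.008]
force: [-1.1, 0.4, 7.5]
gripper_width: 0.024
grasp_force: 60.1
```

Request:
drive_tool --pt "0 0 0 0 0 0 0" --pt "0 0 -40 0 0 0 0" --pt "0 0 -80 0 0 0 0" --pt "0 0 -120 0 0 0 0" --pt "0 0 -160 0 0 0 0" --pt "0 0 -200 0 0 0 0" --pt "0 0 -200 0 0 0 0"

```text
clock: 11.5
ee_pos: [0.5399, 0.0515, 0.217]
ee_rot: [3.138, -0.151, 0.026]
force: [1.5, 0.8, 0.2]
gripper_width: 0.0239
grasp_force: 59.4
```

Request:
drive_tool --pt "-8 -40 0 0 0 -5.5 0" --pt "-15 -80 0 0 0 -5.5 0" --pt "-22 -120 0 0 0 -5.5 0" --pt "-30 -160 0 0 0 -5.5 0" --pt "-36 -195 0 0 0 -5.5 0" --pt "-41 -222 30 0 0 -5.5 0" --pt "-41 -222 70 0 0 -5.5 0" --pt "-41 -222 105 0 0 -5.5 0"

```text
clock: 12.17
ee_pos: [0.5152, 0.2787, 0.1022]
ee_rot: [-3.139, -0.007, -0.006]
force: [1.1, -1.0, -2.2]
gripper_width: 0.0242
grasp_force: 59.4
```

Request:
drive_tool --pt "0 0 0 0 0 0 0" --pt "0 0 0 0 0 0 0.6" --pt "0 0 0 0 0 0 0.6" --pt "0 0 0 0 0 0 0.6" --pt "0 0 -40 0 0 0 0.6" --pt "0 0 -80 0 0 0 0.6" --pt "0 0 -120 0 0 0 0.6" --pt "0 40 -150 0 0 0 0.6"

```text
clock: 12.83
ee_pos: [0.5152, 0.2501, 0.2543]
ee_rot: [-3.133, -0.015, -0.013]
force: [0.7, 0.4, -0.0]
gripper_width: 0.0515
grasp_force: 0.0
```

Request:
drive_tool --pt "-8 40 0 0 0 -7 0.7" --pt "-18 80 0 0 0 -14 0.7" --pt "-28 120 0 0 0 -21 0.7" --pt "-40 160 0 0 0 -28 0.7" --pt "-52 200 10 0 0 -33 0.7" --pt "-64 240 20 0 0 -33 0.7" --pt "-76 280 30 0 0 -33 0.7" --pt "-76 282 50 0 0 -33 0.7"

```text
clock: 13.5
ee_pos: [0.444, -0.0334, 0.2078]
ee_rot: [3.006, 0.888, 0.013]
force: [2.2, -1.4, 0.3]
gripper_width: 0.0596
grasp_force: 0.0
```

Request:
drive_tool --pt "0 0 40 0 0 0 0.7" --pt "0 0 80 0 0 0 0.7" --pt "0 0 100 0 0 0 0.7" --pt "0 0 100 0 0 0 0.7" --pt "0 0 100 0 0 0 0.7"

```text
clock: 13.92
ee_pos: [0.4428, -0.0306, 0.1047]
ee_rot: [3.012, 0.892, 0.002]
force: [0.8, -0.0, 0.5]
gripper_width: 0.0594
grasp_force: 0.0
```

```bash
python3 - <<'E'
from h import *
bones(); o=r.get_obs(); print(o["ee_pos"],o["ee_rot"],o["gripper_width"])
for c,a,p in blobs(optics.camera("scene")):
    q,g,e=long("scene",p,.008)
    if abs(q[1])<.1: print("scene",q.round(3),g.round(0),e.round(3))
E
```

```text
[269.  154.1] [ 0.657 -0.049  0.013] 0.0013 -51.55424210756843 [0.039 0.037]
[184.9 192.1] [0.485 0.19  0.352] 0.0241 -1.7754187603095488 [0.073 0.019]
[158.6 237. ] [0.352 0.285 0.19 ] 0.0453 -2.6111872817389212 [0.086 0.02 ]
[152.4 301.6] [ 0.118  0.392 -0.081] 0.0223 0.40555829502787333 [0.097 0.06 ]
[ 0.44432012 -0.03067407  0.10602593] [3.00982142 0.89103211 0.00686666] 0.05972951870406624
scene [ 0.451 -0.036] -152.0 [0.073 0.025]
scene [ 0.654 -0.048] -174.0 [0.053 0.04 ]
```

Request:
drive_tool --pt "-9 7 30 0 0 0 0.7" --pt "-9 7 60 0 0 0 0.7" --pt "-9 7 88 0 0 0 0.7" --pt "-9 7 100 0 0 0 0.7" --pt "-9 7 100 0 0 0 0" --pt "-9 7 100 0 0 0 0" --pt "-9 7 100 0 0 0 0" --pt "-9 7 100 0 0 0 0"

```text
clock: 14.73
ee_pos: [0.4405, -0.0417, 0.0054]
ee_rot: [3.01, 0.89, 0.006]
force: [-0.5, -0.4, 4.4]
gripper_width: 0.0244
grasp_force: 60.0
```

Request:
drive_tool --pt "0 0 0 0 0 0 0" --pt "0 0 -40 0 0 0 0" --pt "0 0 -80 0 0 0 0" --pt "0 0 -120 0 0 0 0" --pt "0 0 -160 0 0 0 0" --pt "0 0 -210 0 0 0 0" --pt "0 0 -210 0 0 0 0"

```text
clock: 15.32
ee_pos: [0.4422, -0.0416, 0.2212]
ee_rot: [3.005, 0.889, 0.017]
force: [0.7, 0.7, -0.1]
gripper_width: 0.0242
grasp_force: 59.4
```

Request:
drive_tool --pt "28 -25 0 0 0 7 0" --pt "56 -50 0 0 0 14 0" --pt "84 -75 0 0 0 21 0" --pt "112 -100 0 0 0 28 0" --pt "140 -125 0 0 0 33 0" --pt "170 -150 0 0 0 33 0" --pt "200 -178 0 0 0 33 0" --pt "225 -200 0 0 0 33 0"

```text
clock: 15.98
ee_pos: [0.5143, 0.2327, 0.2139]
ee_rot: [3.141, -0.005, 0.003]
force: [0.3, 0.5, 0.4]
gripper_width: 0.0241
grasp_force: 59.4
```

Request:
drive_tool --pt "0 0 40 0 0 0 0" --pt "0 0 80 0 0 0 0" --pt "0 0 105 0 0 0 0" --pt "0 0 105 0 0 0 0.6" --pt "0 0 105 0 0 0 0.6" --pt "0 0 105 0 0 0 0.6" --pt "0 0 65 0 0 0 0.6" --pt "0 0 25 0 0 0 0.6"

```text
clock: 16.65
ee_pos: [0.5131, 0.2313, 0.19]
ee_rot: [3.141, -0.001, -0.001]
force: [1.6, 0.2, 0.2]
gripper_width: 0.0509
grasp_force: 0.0
```

Request:
drive_tool --pt "0 40 -40 0 0 0 0.7" --pt "0 80 -50 0 0 0 0.7" --pt "20 120 -50 0 0 0 0.7" --pt "45 155 -50 0 0 0 0.7" --pt "70 190 -50 0 0 0 0.7" --pt "95 225 -50 0 0 0 0.7" --pt "120 258 -50 0 0 0 0.7" --pt "137 295 -50 0 0 0 0.7"

```text
clock: 17.32
ee_pos: [0.645, -0.0507, 0.2419]
ee_rot: [3.141, -0.002, 0.01]
force: [0.5, 0.8, -0.1]
gripper_width: 0.0598
grasp_force: 0.0
```

```bash
python3 - <<'E'
from h import *
bones(); o=r.get_obs(); print(o["ee_pos"],o["ee_rot"],o["gripper_width"])
im=optics.camera("top")[:,:,::-1];im2=optics.camera("scene")[:,:,::-1]
cv2.imwrite("pics/bin.png",np.hstack([cv2.resize(np.clip(x*1.3,0,255).astype(np.uint8),(400,320),interpolation=cv2.INTER_CUBIC) for x in(im[140:260,130:280],im2[120:240,210:360])]))
E
```

```text
[185. 192.] [0.485 0.189 0.352] 0.0244 -1.627000026446467 [0.073 0.019]
[195.2 196.8] [0.478 0.176 0.348] 0.0074 2.4806139042279938 [0.076 0.02 ]
[158.8 235. ] [0.358 0.282 0.197] 0.0474 -5.932446769021794 [0.068 0.02 ]
[155.4 271. ] [0.238 0.337 0.058] 0.0125 -4.671839486074987 [0.099 0.018]
[153.3 303.3] [ 0.112  0.392 -0.087] 0.0277 -13.602037909761975 [0.099 0.078]
[ 0.64582433 -0.059737    0.23991894] [ 3.13761753 -0.02205981  0.00703592] 0.05964568226247504
```

View pics/bin.png

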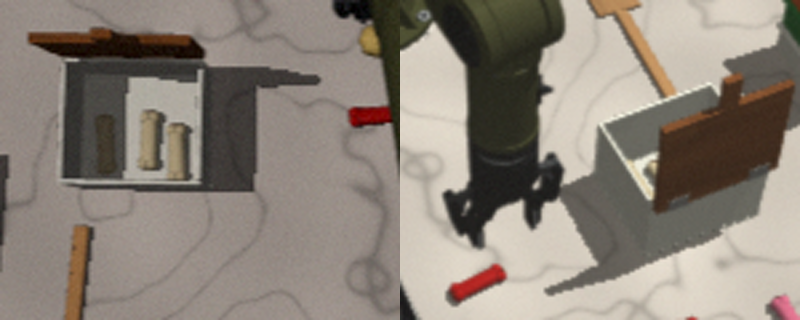

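All three bones lie in the bin at (106,143), (150,140) and (178,152) in the left pane. The red bone is untouched and the potato is at (372,40).

Request:
drive_tool --pt "8 -6 40 0 0 0 0.85" --pt "8 -6 80 0 0 0 0.85" --pt "8 -6 120 0 0 0 0.85" --pt "8 -6 150 0 0 0 0.85" --pt "8 -6 160 0 0 0 0.85" --pt "8 -6 160 0 0 0 0.85" --pt "8 -6 160 0 0 0 0.85"

```text
clock: 18.1
ee_pos: [0.6517, -0.042, 0.0807]
ee_rot: [-3.141, -0.001, -0.005]
force: [0.6, 0.6, 0.8]
gripper_width: 0.0725
grasp_force: 0.0
```

```bash
python3 - <<'E'
from h import *
bones(); o=r.get_obs(); print(o["ee_pos"],o["ee_rot"],o["gripper_width"])
for c,a,p in blobs(optics.camera("scene"),20):
    q,g,e=long("scene",p,.015)
    if abs(q[1])<.15: print("scene",q.round(3),g.round(0),e.round(3))
E
```

```text
[185.  192.2] [0.485 0.19  0.351] 0.0239 -1.6271398191667004 [0.073 0.019]
[195.2 196.8] [0.478 0.176 0.348] 0.0077 2.3836010978990316 [0.076 0.019]
[157.  252.6] [0.302 0.308 0.131] 0.0312 -5.217478876531061 [0.107 0.021]
[151.9 299. ] [ 0.129  0.389 -0.07 ] 0.0168 4.1987747864526455 [0.099 0.08 ]
[ 0.65273214 -0.04246424  0.08174451] [ 3.14119164e+00 -3.41495573e-04  8.37716953e-03] 0.07243442767801922
scene [ 0.666 -0.048] 122.0 [0.044 0.033]
```

Request:
drive_tool --pt "4.5 7 30 0 0 0 0.85" --pt "4.5 7 60 0 0 0 0.85" --pt "4.5 7 76 0 0 0 0.85" --pt "4.5 7 76 0 0 0 0" --pt "4.5 7 76 0 0 0 0" --pt "4.5 7 76 0 0 0 0" --pt "4.5 7 76 0 0 0 0" --pt "4.5 7 76 0 0 0 0"

```text
clock: 18.92
ee_pos: [0.6564, -0.0499, 0.004]
ee_rot: [3.141, -0.001, 0.005]
force: [0.6, 1.2, 2.8]
gripper_width: 0.0422
grasp_force: 61.1
```

Request:
drive_tool --pt "0 0 0 0 0 0 0" --pt "0 0 -40 0 0 0 0" --pt "0 0 -80 0 0 0 0" --pt "0 0 -120 0 0 0 0" --pt "0 0 -160 0 0 0 0" --pt "0 0 -200 0 0 0 0" --pt "0 0 -200 0 0 0 0"

```text
clock: 19.5
ee_pos: [0.6596, -0.0492, 0.2124]
ee_rot: [3.14, -0.001, 0.023]
force: [2.0, 1.0, 0.0]
gripper_width: 0.0423
grasp_force: 61.3
```

Request:
drive_tool --pt "-11 40 0 0 0 0 0" --pt "-22 80 0 0 0 0 0" --pt "-33 120 0 0 0 0 0" --pt "-44 160 0 0 0 0 0" --pt "-55 200 0 0 0 0 0" --pt "-65 237 0 0 0 0 0" --pt "-65 237 40 0 0 0 0" --pt "-65 237 60 0 0 0 0"

```text
clock: 20.17
ee_pos: [0.5875, -0.292, 0.1399]
ee_rot: [3.14, -0.013, -0.002]
force: [-0.8, 1.0, -2.1]
gripper_width: 0.0427
grasp_force: 61.3
```

Request:
drive_tool --pt "0 0 0 0 0 0 0" --pt "0 0 0 0 0 0 0" --pt "0 0 0 0 0 0 0"

```text
clock: 20.42
ee_pos: [0.5912, -0.2865, 0.1439]
ee_rot: [3.141, 0.001, 0.004]
force: [-0.3, 0.3, 0.5]
gripper_width: 0.042
grasp_force: 61.3
```

Request:
drive_tool --pt "0 0 30 0 0 0 0" --pt "0 0 60 0 0 0 0" --pt "0 0 76 0 0 0 0" --pt "0 0 76 0 0 0 0" --pt "0 0 76 0 0 0 0.75" --pt "0 0 76 0 0 0 0.75" --pt "0 0 76 0 0 0 0.75" --pt "0 0 50 0 0 0 0.75"

```text
clock: 21.08
ee_pos: [0.5878, -0.2864, 0.0897]
ee_rot: [-3.139, 0.001, 0.008]
force: [-1.2, -0.5, -0.8]
gripper_width: 0.064
grasp_force: 0.0
```

Request:
drive_tool --pt "0 0 -40 0 0 0 0.5" --pt "0 0 -80 0 0 0 0.5" --pt "0 0 -120 0 0 0 0.5" --pt "0 0 -160 0 0 0 0.5" --pt "0 0 -200 0 0 0 0.4" --pt "0 0 -240 0 0 0 0.4" --pt "0 0 -280 0 0 0 0.4" --pt "0 -40 -290 0 0 0 0.4"

```text
clock: 21.75
ee_pos: [0.5904, -0.2567, 0.3905]
ee_rot: [3.132, -0.023, 0.017]
force: [-0.6, -2.1, 0.1]
gripper_width: 0.0341
grasp_force: 0.0
```

Request:
drive_tool --pt "0 -300 0 0 0 0 0.4" --pt "0 -300 0 0 0 0 0.4" --pt "0 -300 0 0 0 0 0.4" --pt "0 -300 0 0 0 0 0.4" --pt "0 -300 0 0 0 0 0.4" --pt "0 -300 0 0 0 0 0.4" --pt "0 -300 0 0 0 0 0.4" --pt "0 -300 0 0 0 0 0.4"

```text
clock: 22.42
ee_pos: [0.5884, 0.0635, 0.385]
ee_rot: [-3.138, -0.019, -0.006]
force: [-0.5, 2.0, 1.3]
gripper_width: 0.0342
grasp_force: 0.0
```

```bash
python3 - <<'E'
from h import *
o=r.get_obs(); print(o["ee_pos"],o["ee_rot"],o["gripper_width"])
im=optics.camera("top")[:,:,::-1];im2=optics.camera("scene")[:,:,::-1]
cv2.imwrite("pics/pan.png",np.hstack([cv2.resize(np.clip(x*1.3,0,255).astype(np.uint8),(400,320),interpolation=cv2.INTER_CUBIC) for x in(im[110:290,150:375],im2[100:300,120:370])]))
E
```

```text
[0.58843722 0.06354279 0.38499052] [-3.13779005 -0.01919964 -0.00609736] 0.034191187689268564
```

View pics/pan.png

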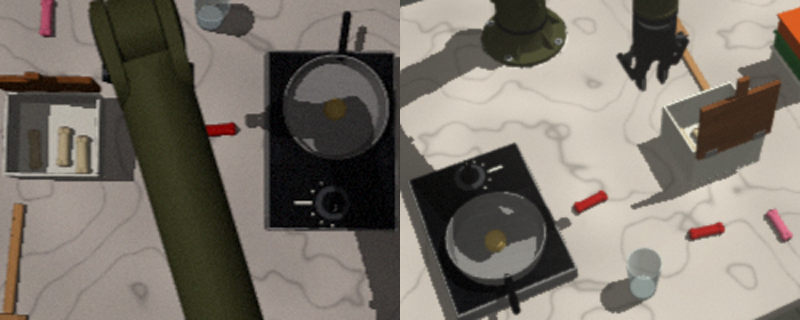

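The potato sits in the pan at (336,108) and the three bones are still in the bin. The lid is next.

Request:
drive_tool --pt "27 -40 -10 0 0 0 0.55" --pt "27 -80 -10 0 0 0 0.55" --pt "27 -120 -10 0 0 0 0.55" --pt "27 -160 -10 0 0 0 0.55" --pt "27 -187 -10 0 0 0 0.55" --pt "27 -187 -10 0 0 0 0.55" --pt "27 -187 -10 0 0 0 0.55"

```text
clock: 23.1
ee_pos: [0.6172, 0.2409, 0.3927]
ee_rot: [-3.141, -0.003, -0.001]
force: [0.9, -1.0, 0.4]
gripper_width: 0.0473
grasp_force: 0.0
```

Request:
drive_tool --pt "0 -20 0 0 0 0 0.55" --pt "0 -20 30 0 0 0 0.55" --pt "0 -20 60 0 0 0 0.55" --pt "0 -20 94 0 0 0 0.55" --pt "0 -20 94 0 0 0 0" --pt "0 -20 94 0 0 0 0" --pt "0 -20 94 0 0 0 0" --pt "0 -20 94 0 0 0 0"

```text
clock: 23.77
ee_pos: [0.6166, 0.2605, 0.2965]
ee_rot: [-3.139, 0.001, 0.006]
force: [0.6, 7.3, -17.2]
gripper_width: 0.0229
grasp_force: 62.1
```

Request:
drive_tool --pt "-13.5 0 0 0 0 0 0" --pt "-32.5 0 2 0 0 0 0" --pt "-51.5 0 5.5 0 0 0 0" --pt "-70 0 11 0 0 0 0" --pt "-87.5 0 18.5 0 0 0 0" --pt "-104.5 0 27.5 0 0 0 0" --pt "-120.5 0 38 0 0 0 0" --pt "-135 0 50.5 0 0 0 0"

```text
clock: 24.43
ee_pos: [0.4852, 0.2615, 0.2527]
ee_rot: [-3.137, 0.004, -0.016]
force: [-0.0, 3.7, 7.1]
gripper_width: 0.0229
grasp_force: 61.3
```

Request:
drive_tool --pt "-13.5 0 13.5 0 0 0 0" --pt "-25.5 0 28.5 0 0 0 0" --pt "-36 0 44.5 0 0 0 0" --pt "-45 0 61.5 0 0 0 0" --pt "-52 0 79.5 0 0 0 0" --pt "-57.5 0 98 0 0 0 0" --pt "-61 0 117 0 0 0 0" --pt "-62 0 134 0 0 0 0"

```text
clock: 25.1
ee_pos: [0.4189, 0.2619, 0.1158]
ee_rot: [-3.141, 0.001, 0.001]
force: [-11.1, 3.4, 5.7]
gripper_width: 0.0228
grasp_force: 62.9
```

Request:
drive_tool --pt "0 0 3 0 0 0 0" --pt "0 0 6 0 0 0 0" --pt "0 0 6 0 0 0 0"

```text
clock: 25.35
ee_pos: [0.4186, 0.2619, 0.1096]
ee_rot: [-3.141, 0.0, 0.005]
force: [-10.0, 3.3, 1.6]
gripper_width: 0.0228
grasp_force: 62.6
```

Request:
drive_tool --pt "0 0 3 0 0 0 0" --pt "0 0 5 0 0 0 0" --pt "0 0 5 0 0 0 0"

```text
clock: 25.6
ee_pos: [0.4187, 0.2619, 0.109]
ee_rot: [3.139, -0.002, -0.006]
force: [-23.2, -4.8, 39.7]
gripper_width: 0.0223
grasp_force: 67.6
```

Request:
drive_tool --pt "0 0 -7 0 0 0 0" --pt "0 0 -7 0 0 0 0.55" --pt "0 0 -7 0 0 0 0.55" --pt "0 0 -7 0 0 0 0.55" --pt "0 0 -45 0 0 0 0.55" --pt "0 0 -85 0 0 0 0.55" --pt "0 0 -125 0 0 0 0.55" --pt "20 40 -150 0 0 0 0.55"

```text
clock: 26.27
ee_pos: [0.4355, 0.2349, 0.2537]
ee_rot: [-3.137, -0.016, -0.01]
force: [1.1, 1.8, 0.3]
gripper_width: 0.047
grasp_force: 0.0
```

Request:
drive_tool --pt "60 290 0 0 0 12 0.55" --pt "60 290 0 0 0 12 0.55" --pt "60 290 0 0 0 12 0.55" --pt "60 290 0 0 0 12 0.55" --pt "60 290 0 0 0 12 0.55" --pt "60 290 0 0 0 12 0.55" --pt "60 290 0 0 0 12 0.55" --pt "60 290 0 0 0 12 0.55"

```text
clock: 26.93
ee_pos: [0.4968, -0.0733, 0.248]
ee_rot: [3.119, -0.35, 0.001]
force: [-0.2, -1.0, -0.6]
gripper_width: 0.0471
grasp_force: 0.0
```

```bash
python3 - <<'E'
from h import *
o=r.get_obs(); print(o["ee_pos"],o["ee_rot"],o["gripper_width"])
for n in P: print(n,[proj(n,p).round(0) for p in((.612,.26,.132),(.452,.26,.132),(.42,.26,.126),(.407,-.284,.094))])
im=optics.camera("top")[:,:,::-1];im2=optics.camera("scene")[:,:,::-1]
k=im[205:245,310:360].astype(float)*2.5
cv2.imwrite("pics/shut.png",np.hstack([cv2.resize(np.clip(x*1.2,0,255).astype(np.uint8),(390,300),interpolation=cv2.INTER_CUBIC) for x in(k,im2[120:220,230:360])]))
E
```

```text
[ 0.49681313 -0.0733344   0.24801712] [ 3.11850314e+00 -3.49811913e-01  1.15078391e-03] 0.04708541189448106
scene [array([327., 186.]), array([305., 155.]), array([301., 150.]), array([161., 203.])]
top [array([178., 161.]), array([177., 209.]), array([177., 218.]), array([339., 223.])]
```

View pics/shut.png

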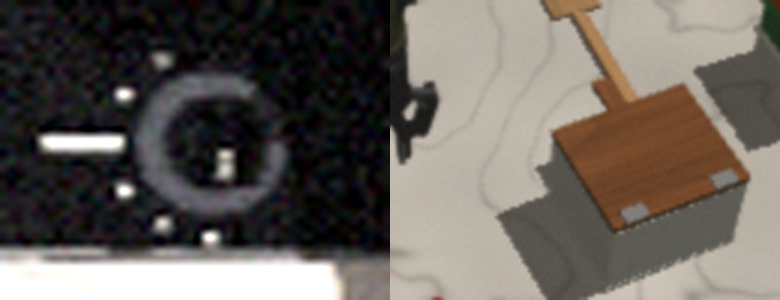

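The lid is shut flush, as at the start. The pointer at (226,165) is still almost straight back.

Request:
drive_tool --pt "-7 38 0 0 0 0 0.55" --pt "-14 76 0 0 0 0 0.55" --pt "-21 114 0 0 0 0 0.55" --pt "-28 152 0 0 0 0 0.55" --pt "-35 190 0 0 0 0 0.55" --pt "-42 226 0 0 0 0 0.55" --pt "-42 226 40 0 0 0 0.55" --pt "-42 226 80 0 0 0 0.55"

```text
clock: 27.7
ee_pos: [0.4094, -0.2774, 0.1698]
ee_rot: [3.12, -0.335, 0.009]
force: [1.0, 1.0, -1.3]
gripper_width: 0.0468
grasp_force: 0.0
```

Request:
drive_tool --pt "0 0 20 0 0 0 0.55" --pt "0 0 20 0 0 0 0.55" --pt "0 0 20 0 0 0 0.55" --pt "0 0 20 0 0 0 0.55"

```text
clock: 28.03
ee_pos: [0.4098, -0.2747, 0.1501]
ee_rot: [3.123, -0.327, 0.004]
force: [0.2, 0.1, 0.3]
gripper_width: 0.0469
grasp_force: 0.0
```

```bash
python3 - <<'E'
from h import *
o=r.get_obs(); print(o["ee_pos"],o["ee_rot"],o["gripper_width"],o["joints"])
E
```

```text
[ 0.40979629 -0.27469005  0.15008008] [ 3.1229509  -0.32676011  0.00428051] 0.0469342897092345 [ 0.9821068   0.0670242  -0.4590166   1.92386962  0.03282135  1.15467876
 -1.26849599]
```

Request:
drive_tool --pt "0 0 -40 0 0 -7 0.55" --pt "0 0 -40 0 0 -14 0.55" --pt "0 0 -40 0 0 -21 0.55" --pt "0 0 -40 0 0 -28 0.55" --pt "0 0 -40 0 0 -35 0.55" --pt "0 0 -40 0 0 -42 0.55" --pt "0 0 -40 0 0 -49 0.55" --pt "0 0 -40 0 0 -56 0.55"

```text
clock: 28.7
ee_pos: [0.4098, -0.2752, 0.1909]
ee_rot: [2.905, 1.184, 0.003]
force: [0.1, -0.6, -0.4]
gripper_width: 0.0472
grasp_force: 0.0
```

Request:
drive_tool --pt "0 0 0 0 0 -7 0.55" --pt "0 0 0 0 0 -14 0.55" --pt "0 0 0 0 0 -21 0.55" --pt "0 0 0 0 0 -28 0.55" --pt "0 0 0 0 0 -35 0.55" --pt "0 0 0 0 0 -42 0.55" --pt "0 0 0 0 0 -49 0.55" --pt "0 0 0 0 0 -56 0.55"

```text
clock: 29.37
ee_pos: [0.4098, -0.2752, 0.1909]
ee_rot: [2.009, 2.409, -0.0]
force: [-1.2, -0.8, 0.4]
gripper_width: 0.0471
grasp_force: 0.0
```

Request:
drive_tool --pt "0 0 0 0 0 -7 0.55" --pt "0 0 0 0 0 -14 0.55" --pt "0 0 0 0 0 -21 0.55" --pt "0 0 0 0 0 -28 0.55" --pt "0 0 0 0 0 -35 0.55" --pt "0 0 0 0 0 -42 0.55" --pt "0 0 0 0 0 -49 0.55" --pt "0 0 0 0 0 -56 0.55"

```text
clock: 30.03
ee_pos: [0.4098, -0.2752, 0.1909]
ee_rot: [0.643, 3.071, -0.004]
force: [-0.4, 0.4, -0.2]
gripper_width: 0.047
grasp_force: 0.0
```

Request:
drive_tool --pt "0 0 0 0 0 -7 0.55" --pt "0 0 0 0 0 -12 0.55" --pt "0 0 0 0 0 -12 0.55" --pt "0 0 0 0 0 -12 0.55"

```text
clock: 30.37
ee_pos: [0.4093, -0.2751, 0.19]
ee_rot: [0.332, 3.121, -0.003]
force: [0.3, 0.4, 0.3]
gripper_width: 0.047
grasp_force: 0.0
```

```bash
python3 - <<'E'
from h import *
o=r.get_obs(); M=R.from_rotvec(o["ee_rot"]).as_matrix(); print(o["ee_pos"],M.round(3),np.degrees(np.arctan2(M[1,0],M[0,0])),o["joints"].round(2))
print(M.T@(np.array([.407,-.284,.068])-o["ee_pos"])*1000)
E
```

```text
[ 0.40933408 -0.27508066  0.19003664] [[-0.978  0.21   0.003]
 [ 0.21   0.978 -0.002]
 [-0.003 -0.002 -1.   ]] 167.8525007218496 [ 1.05  0.03 -0.51  1.87  0.02  1.24  1.88]
[  0.77609766  -8.98336625 122.05179233]
```

Request:
drive_tool --pt "1 -9 35 0 0 0 0.55" --pt "1 -9 70 0 0 0 0.55" --pt "1 -9 100 0 0 0 0.55" --pt "1 -9 120 0 0 0 0.55" --pt "1 -9 120 0 0 0 0" --pt "1 -9 120 0 0 0 0" --pt "1 -9 120 0 0 0 0" --pt "1 -9 120 0 0 0 0"

```text
clock: 31.03
ee_pos: [0.4066, -0.2821, 0.0696]
ee_rot: [0.329, 3.123, 0.002]
force: [1.0, 5.5, -2.2]
gripper_width: 0.0132
grasp_force: 59.7
```

Request:
drive_tool --pt "0 0 0 0 0 6 0" --pt "0 0 0 0 0 12 0" --pt "0 0 0 0 0 18 0" --pt "0 0 0 0 0 24 0" --pt "0 0 0 0 0 30 0" --pt "0 0 0 0 0 36 0" --pt "0 0 0 0 0 39 0"

```text
clock: 31.62
ee_pos: [0.407, -0.2813, 0.0696]
ee_rot: [1.358, 2.831, 0.003]
force: [0.9, 5.6, -1.7]
gripper_width: 0.013
grasp_force: 59.7
```

Request:
drive_tool --pt "0 0 0 0 0 6 0" --pt "0 0 0 0 0 12 0" --pt "0 0 0 0 0 18 0" --pt "0 0 0 0 0 24 0" --pt "0 0 0 0 0 30 0" --pt "0 0 0 0 0 36 0" --pt "0 0 0 0 0 39 0" --pt "0 0 0 0 0 39 0"

```text
clock: 32.28
ee_pos: [0.4077, -0.281, 0.0696]
ee_rot: [2.223, 2.219, 0.006]
force: [2.6, 7.1, -3.5]
gripper_width: 0.0126
grasp_force: 59.5
```

```bash
python3 - <<'E'
from h import *
o=r.get_obs(); M=R.from_rotvec(o["ee_rot"]).as_matrix(); print(o["ee_pos"],np.degrees(np.arctan2(M[1,0],M[0,0])),o["gripper_width"],o["force"],o["moment"])
E
```

```text
[ 0.40768692 -0.28095361  0.06958538] 89.90135868356899 0.012619426127918656 [ 2.6316288   7.12682792 -3.54972784] [ 1.40495686 -0.52330087 -0.06219669]
```

Now I release, lift straight up and back away, then check.

Request:
drive_tool --pt "0 0 0 0 0 0 0.5" --pt "0 0 0 0 0 0 0.5" --pt "0 0 0 0 0 0 0.5" --pt "0 0 0 0 0 0 0.5" --pt "0 0 -40 0 0 0 0.5" --pt "0 0 -80 0 0 0 0.5" --pt "0 0 -120 0 0 0 0.5" --pt "0 0 -160 0 0 0 0.5"

```text
clock: 32.95
ee_pos: [0.4049, -0.2837, 0.2304]
ee_rot: [2.222, 2.219, -0.001]
force: [1.4, -0.3, -0.3]
gripper_width: 0.0426
grasp_force: 0.0
```

Request:
drive_tool --pt "250 80 -60 0 0 0 0.5" --pt "250 80 -60 0 0 0 0.5" --pt "250 80 -60 0 0 0 0.5" --pt "250 80 -60 0 0 0 0.5" --pt "250 80 -60 0 0 0 0.5" --pt "250 80 -60 0 0 0 0.5" --pt "250 80 -60 0 0 0 0.5" --pt "250 80 -60 0 0 0 0.5"

```text
clock: 33.62
ee_pos: [0.4872, -0.0276, 0.2901]
ee_rot: [2.211, 2.229, 0.005]
force: [0.4, -0.0, -0.1]
gripper_width: 0.0427
grasp_force: 0.0
```

```bash
python3 - <<'E'
from h import *
o=r.get_obs(); print(o["ee_pos"],o["force"])
im=optics.camera("top")[:,:,::-1];im2=optics.camera("scene")[:,:,::-1]
k=im[125:250,290:380].astype(float)*2;k=cv2.resize(np.clip(k,0,255).astype(np.uint8),(360,500),interpolation=cv2.INTER_CUBIC)
b=cv2.resize(im2[95:310,110:360],(440,378),interpolation=cv2.INTER_CUBIC);b=np.vstack([b,np.zeros((122,440,3),np.uint8)])
cv2.imwrite("pics/end.png",np.hstack([k,b]))
E
```

```text
[ 0.48718718 -0.02761344  0.29014235] [ 0.42886683 -0.00794199 -0.13574317]
```

View pics/end.png

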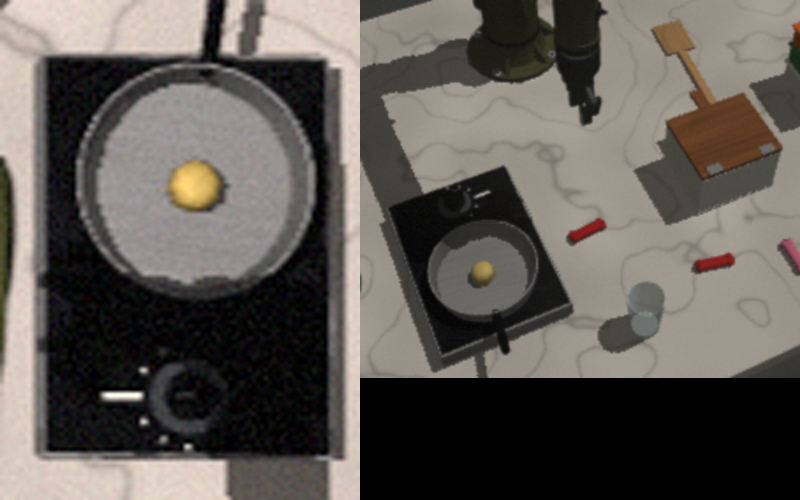

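The potato is in the pan at (195,186), the lid is shut, and the shaded pointer at (185,395) lies level, facing the long mark at (122,395). No bones are left on the bench.

```bash
python3 -c "
from bench import r
print(r.job_done())"
```

```text
the job is handed in; nothing more can be done
None
```

I handed the job in at about 34 s: all three bones are in the bin, the one potato half is in the pan, the lid is shut and the knob is on the long white mark. The last pictures agree, but the judge's verdict was not shown.

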